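Weigh the top test piece from the pile

TASK

Lift the uppermost tensile test piece (the dog-bone shape) off the pile without shifting the flat bar and plate beneath it, and lay it down gently on the balance's pan, in the middle and lengthwise along the pan's long side. Then let go of it.

Things in the scene. Friction and masses are not known exactly. Their poses are not given: they have to be found in the camera images.
- top_specimen (a point): The piece to move: a flat aluminium dog-bone lying level on top of the pile, 150 mm long, 16 mm thick, up to 0.2 kg. Heads 34 mm wide; the straight waist between them, 70 mm long, 20 mm wide, is the place to grip. The point is its centre, half-way up; x along its length, y across, z up. Same either way round. An identical piece lying alone on the bench is not wanted.
- bar_end (a point): Flat bar under the test piece's waist: loose plain steel, 150 x 40 mm, 12 mm thick, 0.56 kg, lying level across the plate; its upper face carries the test piece. The point is the middle of one end, at the upper face; x runs outwards through that end (the bar's centre is 75 mm towards -x), z up. To be left where it is.
- base_plate: Bottom of the pile: a loose dark steel plate lying on the bench, 110 mm (x) by 130 mm (y), 10 mm thick, 1.1 kg. Origin at the centre of its underside. To be left where it is.
- pan (a point): Pan of the white laboratory balance: a fixed rigid flat steel plate without rim, 130 mm (x) by 190 mm (y, its long side), its upper face 62 mm above the bench. The point is the centre of that face, z up. The casing reaches 160 mm from it towards -x and 100 mm towards +x, all lower than the pan. The balance may stand left or right of the pile.

How it is judged:
At the end, for the whole second after the job is handed in: The top test piece lies flat on the balance's pan, its centre within 20 mm of the pan's centre and its length within 15 degrees of the pan's long side; the flat bar and the plate are within 15 mm of where they lay (horizontal distance between top_specimen and pan below 0.02 m and z of top_specimen in the frame of pan between 0.004 and 0.013 m and angle between the x axis of top_specimen and the y axis of pan, either way round below 0.26 rad and distance of each of bar_end, base_plate from where it was at the start of the episode below 0.015 m); the robot touches nothing.
It fails at once if the flat bar is dragged or pushed more than 15 mm (distance of bar_end from where it was at the start of the episode above 0.015 m).
It fails at once if the plate is dragged or pushed more than 15 mm (distance of base_plate from where it was at the start of the episode above 0.015 m).
It fails at once if the test piece is pressed or knocked on to the balance with more than 35 N (contact force between specimen and balance above 35 N).
It fails at once if the test piece is dropped: it comes down on the pan faster than 0.6 m/s (a free fall of about 20 mm) (horizontal distance between top_specimen and pan below 0.08 m and z of top_specimen in the frame of pan below 0.025 m and linear speed of specimen above 0.6 m/s).
It also fails if it takes over 45 s, if anything falls off the work surface, if the arm or the gripper's body presses on something with over 40 N, if the wrist force passes 120 N, or if a joint passes its speed limit or range.

ROBOT

A 7-joint arm with a two-finger parallel gripper is mounted at the origin on the work surface. World frame = base frame: x ahead of the robot, y to its left, z up, the work surface at z = 0. Lengths are in m, angles in rad, forces in N, time in s.
With the tool pointing down it reaches from about 0.375 to 0.925 m from the base axis. Payload 3.1 kg.
Tool frame: the origin (TCP) lies between the finger pads; the fingertips stand 19 mm ahead of it and the grasp point (between the pads) is the TCP; z points along the fingers, y is the line along which they close (so a half turn about z gives the same grasp; the last joint's range is limited). The gripper opens to 85 mm and grips with 20 to 120 N. Pads are 22 mm wide; open, the fingers measure 114 mm over their backs; the gripper's body (76 mm by 85 mm) begins 54 mm behind the grasp point. The pads swing forward as they close: fully open they stand 13 mm farther back than shut.
Start: joints at [1.07, 0.383, 0.044, 1.598, -0.018, 1.161, -0.05], TCP at [0.255, -0.598, 0.25] pointing down, gripper open.
Joint ranges: [-2.61, 2.61], [-0.41, 2.15], [-1.48, 1.57], [0, 2.5], [-1.57, 4.71], [0.05, 1.97], [-2.85, 2.85]. Speed limits (rad/s): [2.79, 2.79, 3.14, 3.14, 3.14, 3.14, 3.14].

INTERFACE

Orientations are given as a unit quaternion [x, y, z, w].
In Python, from bench import move_ptp, movel, move_j, move_gripper, pause, inverse_kinematics, read_camera, camera_params, MotionError, sign_off, look_for, tip_of, read_time_s, read_qpos, read_joint_vel, read_effort, read_eef_pos, read_tcp_rot, read_ft_force, read_ft_torque, read_finger_gap, read_grasp_force gives the robot as it stands. Calls block until the motion is done:
- move_ptp(position, orientation): joint-space move of the TCP to a pose.
- movel(position, orientation=None, speed=0.15): straight line of the TCP; orientation=None keeps the orientation; speed is the mean speed in m/s.
- move_j(angles): joint-space move.
- move_gripper(opening, effort=None): finger opening in m; effort is the grip in N (None keeps the last); returns when the fingers have stopped.
- pause(seconds).
- inverse_kinematics(position, orientation): joint angles nearest the present ones, or None.
- read_camera(name): name is "scene" or "top"; returns the picture (400x640x3 uint8, red, green, blue); there is no depth.
- camera_params(name): a dict with "K" (3x3 intrinsics, pixels), "camera_from_world" (4x4, takes a point from world to camera coordinates). Camera axes: x right, y down, z forward; pixel columns grow to the right and rows downward; lengths in m; the calibration is good to about 2 mm. A picture is of the moment at which its call begins. camera_params takes no time and is no camera call.
A pose or a line that the arm cannot do raises MotionError and nothing moves.
- sign_off(): hands the job in; it is judged then, once.
Trained networks look in the newest picture that a camera, given by its name, has taken for a name from the list of things; names that differ only in an ending like _2 or _b are one class to them, and where a whole thing is asked for, a point or a joint stands for the part that bears it (a point fixed in the world has none). Each returns a list of dicts, best first, with "confidence" (0 to 1); they miss things now and then, are a little off and sometimes report something else, mostly with a low value. They report only what shows in the picture. A call takes as long as a camera call.
- look_for(camera, name): "at" ([column, row] in pixels, amid what is visible of it).
- tip_of(camera, name): "at" ([column, row] in pixels: a listed point, or the origin of a listed thing).
Readings, each from a call of its own:
- read_time_s(): time.
- read_qpos(): joint angles.
- read_joint_vel(): joint speeds.
- read_effort(): joint torques, N m.
- read_eef_pos(): TCP position.
- read_tcp_rot(): TCP orientation.
- read_ft_force(): force on the tool from outside, world axes, zero at the start.
- read_ft_torque(): the same for the moment, N m.
- read_finger_gap(): finger opening in m.
- read_grasp_force(): force on a finger pad.
Only numpy, scipy, OpenCV 4.12 (cv2) and the standard library are available. Lean on these libraries where they do the work, as an engineer would, in place of code of your own. Each camera call takes 0.05 s, during which the arm holds its last target. There are 200 camera calls.

## Working session

There is one attempt and no reset: what is moved stays moved. The work goes in short steps, each a Python script; the robot and the scene stay as the last script left them, time stands still between calls to the robot, and variables do not carry over. Pictures are saved under pics/ and viewed, at most 10 in all, crops included, and the job is handed in when it is done.

```bash
mkdir -p pics
python3 - <<'E'
from bench import *
import cv2, numpy as np
for c in ("top","scene"):
    im=read_camera(c); cv2.imwrite(f"pics/{c}0.png",im[:,:,::-1])
    p=camera_params(c); print(c,np.round(p["K"],1).tolist(),np.round(p["camera_from_world"],4).tolist())
    for n in ("top_specimen","bar_end","base_plate","pan"):
        print(n,"tip",[(np.round(d["at"],1).tolist(),round(d["confidence"],2)) for d in tip_of(c,n)][:4],"look",[(np.round(d["at"],1).tolist(),round(d["confidence"],2)) for d in look_for(c,n)][:4])
print(read_time_s(),read_tcp_rot(),read_finger_gap())
E
```

```text
top [[377.7, 0.0, 322.5], [0.0, 377.7, 197.0], [0.0, 0.0, 1.0]] [[-0.03, -0.9989, -0.0355, 0.0423], [-0.9907, 0.0344, -0.1317, 0.5134], [0.1328, 0.0313, -0.9907, 0.7271], [0.0, 0.0, 0.0, 1.0]]
top_specimen tip [([444.8, 204.2], 0.98)] look [([442.0, 207.1], 0.74)]
bar_end tip [([414.4, 204.2], 0.97), ([447.3, 201.3], 0.19)] look [([457.6, 203.4], 0.74)]
base_plate tip [([450.0, 201.0], 0.93)] look [([456.4, 191.5], 0.82)]
pan tip [([232.3, 176.7], 0.75)] look [([237.4, 197.5], 0.55)]
scene [[385.2, 0.0, 322.0], [0.0, 385.2, 199.0], [0.0, 0.0, 1.0]] [[-0.6295, 0.7769, 0.0127, 0.3018], [0.5293, 0.4408, -0.7249, -0.229], [-0.5688, -0.4496, -0.6887, 1.252], [0.0, 0.0, 0.0, 1.0]]
top_specimen tip [] look [([258.7, 168.6], 0.64)]
bar_end tip [([270.4, 177.3], 0.55)] look [([249.8, 170.0], 0.89)]
base_plate tip [([251.2, 174.0], 0.88)] look [([247.9, 179.6], 0.71)]
pan tip [([374.7, 252.4], 0.92)] look [([379.9, 258.4], 0.7)]
0.9 [9.79785116e-01 2.00052803e-01 3.16278591e-05 2.30961944e-05] 0.08538429334970192
```

View pics/top0.png

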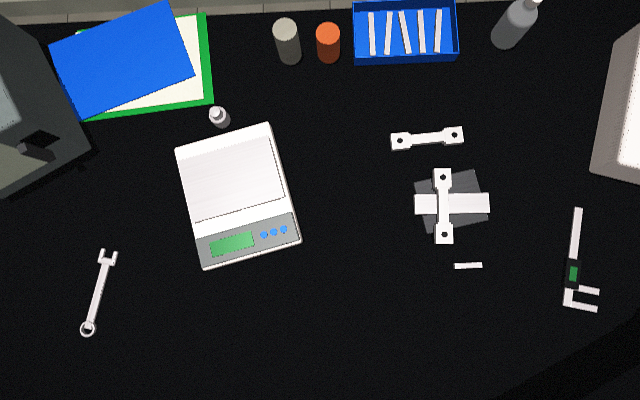

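View pics/scene0.png

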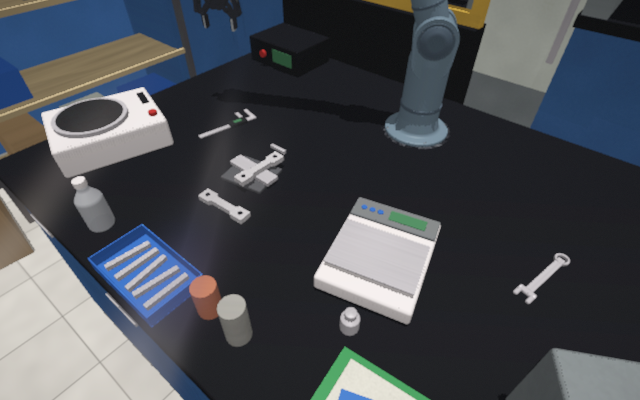

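The top view shows the wanted specimen at about (443,206), running up and down the image from its holes at (442,177) to (444,235). The bar lies across it from (414,204) to (490,203). The pan's corners are near (177,150), (270,137), (285,210) and (195,222). The networks' detections agree with this. Next I'll enlarge the crops to refine the numbers.

```bash
cat > h.py <<'E'
from bench import *
import cv2, numpy as np
def ray(c,uv,z):
    p=camera_params(c); T=np.array(p["camera_from_world"]); R=T[:3,:3]; o=-R.T@T[:3,3]
    d=R.T@np.linalg.solve(np.array(p["K"]),[uv[0],uv[1],1.])
    return o+d*(z-o[2])/d[2]
def pix(c,P):
    p=camera_params(c); q=np.array(p["K"])@(np.array(p["camera_from_world"])@[*P,1])[:3]; return q[:2]/q[2]
E
python3 - <<'E'
from h import *
im=cv2.imread("pics/top0.png")
a=cv2.resize(im[155:255,395:510],None,fx=5,fy=5,interpolation=cv2.INTER_CUBIC)
cv2.imwrite("pics/c1.png",a)
b=cv2.resize(im[115:275,165:310],None,fx=3.7,fy=3.7,interpolation=cv2.INTER_CUBIC); cv2.imwrite("pics/c2.png",b)
h1,h2=ray("top",(442.5,177),.038),ray("top",(444.5,235),.038); print("holes",h1,h2,(h1+h2)/2)
print("tip top",ray("top",(444.8,204.2),.03), "scene",ray("scene",(258.7,168.6),.03))
print("bar",ray("top",(414.4,204.2),.022),ray("scene",(270.4,177.3),.022),ray("top",(489.5,203),.022))
print("pan",ray("top",(232.3,176.7),.062),ray("scene",(374.7,252.4),.062))
print("corners",[ray("top",c,.062)[:2].round(4).tolist() for c in ((177,150),(268,137),(285,210),(195,222))])
E
```

```text
holes [ 0.54609811 -0.21565979  0.038     ] [ 0.43072635 -0.21128717  0.038     ] [ 0.48841223 -0.21347348  0.038     ]
tip top [ 0.49214818 -0.2185761   0.03      ] scene [ 0.49307237 -0.21033135  0.03      ]
bar [ 0.49505609 -0.15994395  0.022     ] [ 0.49247841 -0.16750066  0.022     ] [ 0.49237158 -0.31011001  0.022     ]
pan [0.55752603 0.20170475 0.062     ] [0.5576996  0.20356642 0.062     ]
corners [[0.6161, 0.3136], [0.6355, 0.1299], [0.488, 0.0984], [0.4704, 0.2749]]
```

View pics/c1.png

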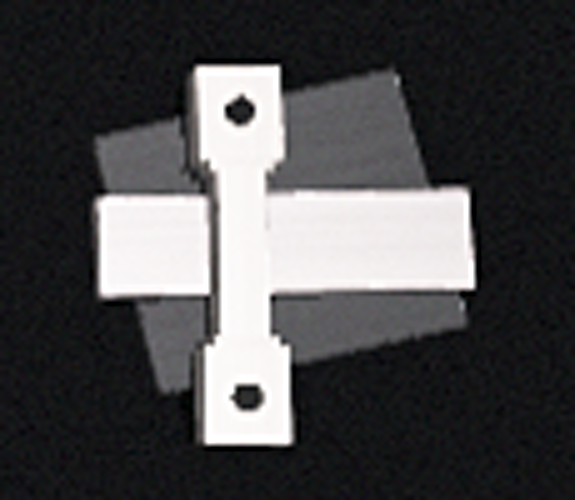

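View pics/c2.png

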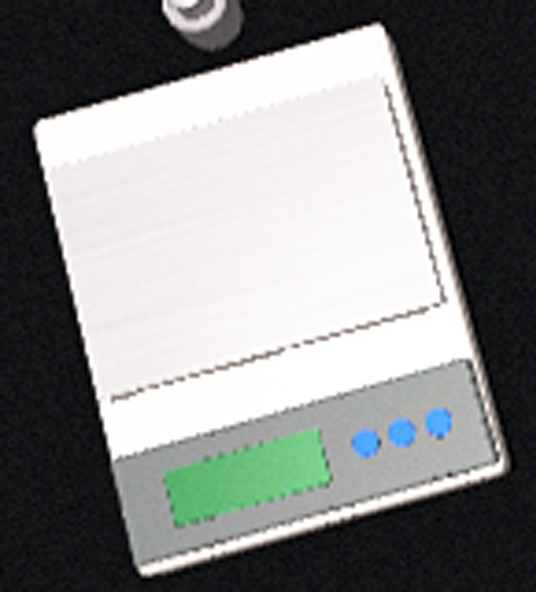

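```bash
cat >> h.py <<'E'
h1,h2=ray("top",(442.8,177),.038),ray("top",(444.4,234.4),.038)
S=(h1+h2)/2; a1=np.arctan2(*(h1-h2)[[1,0]])
C=[ray("top",(165+u/3.7,115+v/3.7),.062) for u,v in ((48,163),(385,77),(445,303),(112,398))]
P=(np.mean(C,0)+2*np.array([.5576,.2026,.062]))/3
l=C[1]-C[0]+C[2]-C[3]; a2=np.arctan2(l[1],l[0])
def q(a): return [np.cos(a/2),np.sin(a/2),0,0]
E
python3 - <<'E'
from h import *
print(S,a1,np.mean(C,0),P,a2,[np.linalg.norm(C[i]-C[i-1]).round(3) for i in range(4)])
for a in (a1,a1+np.pi): print(inverse_kinematics([S[0],S[1],.12],q(a)))
for a in (a2,a2+np.pi): print(inverse_kinematics([P[0],P[1],.12],q(a)))
move_ptp([S[0],S[1],.15],q(a1)); move_gripper(.05,40)
movel([S[0],S[1],.075],speed=.1)
cv2.imwrite("pics/s1.png",cv2.resize(read_camera("scene")[100:240,180:360,::-1],None,fx=4,fy=4,interpolation=cv2.INTER_CUBIC))
print(read_eef_pos(),read_ft_force(),read_finger_gap(),read_time_s())
E
```

```text
[ 0.48898862 -0.21371531  0.038     ] -0.04442000736689566 [0.55453391 0.20271182 0.062     ] [0.55657797 0.20263727 0.062     ] -1.3396706552161661 [np.float64(0.133), np.float64(0.188), np.float64(0.128), np.float64(0.182)]
[ 0.46873377  0.33284367 -0.15369608  1.97670831  0.06741666  0.83681661
 -1.33706051]
[ 0.8097649   0.38303217 -0.55008665  1.96053676  0.25915807  0.86699031
  1.64907685]
[ 0.48925791  0.83159495 -1.24860983  1.80050023  0.86062446  1.17965092
  2.33386973]
[ 0.30505178  0.61593248 -0.92610696  1.80735928  0.57526412  1.01360237
 -0.62057783]
[ 0.4897567  -0.21399562  0.07576645] [0.31089671 0.84902232 1.5380859 ] 0.050154397023488964 3.975
```

View pics/s1.png

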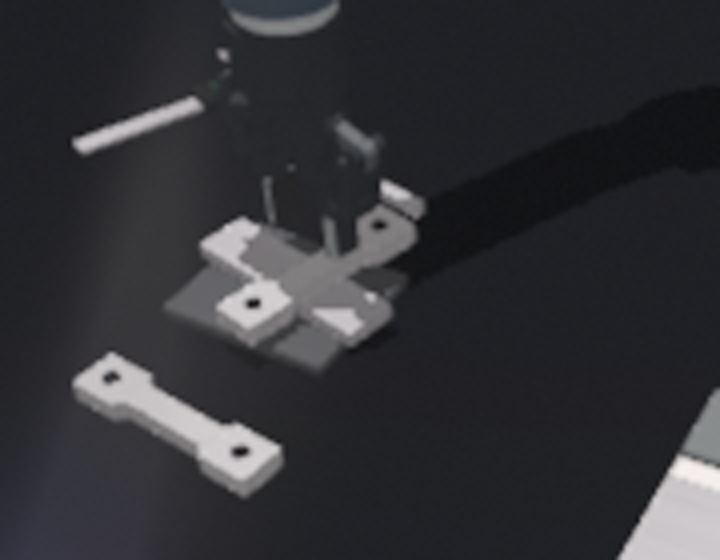

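The two fingertips, at about (270,225) and (335,250) in the crop, hover on either side of the waist and clear of both heads. I'll go down, grip and lift a little.

Run:
```python
from h import *
f0=read_ft_force()
for z in (.055,.048,.044):
    movel([S[0],S[1],z],speed=.05); f=read_ft_force()-f0; print(z,read_eef_pos().round(4),f.round(2))
    if f[2]>4: break
move_gripper(.0,50)
print(read_finger_gap(),read_grasp_force(),(read_ft_force()-f0).round(2),read_eef_pos())
p=read_eef_pos(); movel([S[0],S[1],p[2]+.03],speed=.05)
print(read_finger_gap(),read_grasp_force(),(read_ft_force()-f0).round(2),read_ft_torque().round(3),read_time_s())
cv2.imwrite("pics/s2.png",cv2.resize(read_camera("scene")[100:240,180:360,::-1],None,fx=4,fy=4,interpolation=cv2.INTER_CUBIC))
```

```text
0.055 [ 0.4886 -0.2136  0.0545] [-0.37 -1.62 -0.8 ]
0.048 [ 0.4886 -0.2136  0.0476] [ 0.71 -1.45 -1.6 ]
0.044 [ 0.4888 -0.2136  0.0438] [-0.61 -1.06 -1.53]
0.018634755386650617 50.118234157562256 [-0.72 -1.14  0.02] [ 0.48934566 -0.21386992  0.04432708]
0.01887597400742675 49.712737798690796 [-1.27 -1.54 -2.47] [0.077 0.028 0.012] 6.2
```

View pics/s2.png

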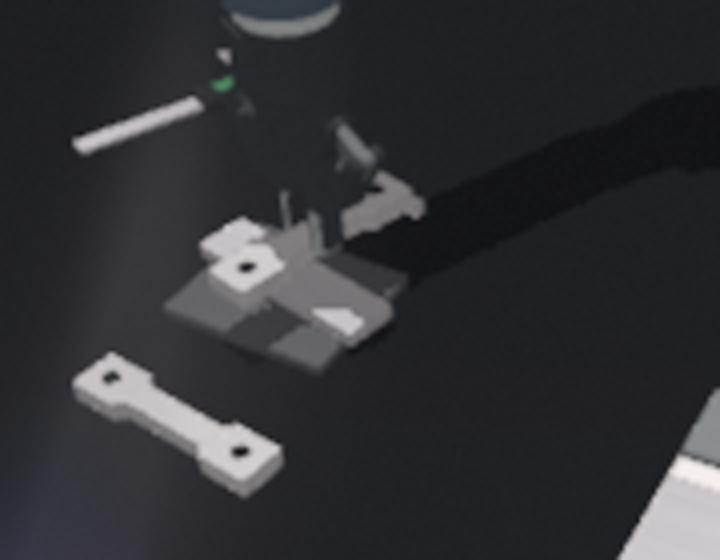

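The piece is clear of the bar and held across its waist, with its near head now at (247,268) in the crop. The bar is where it was. Now to carry it to the pan.

Run:
```python
from h import *
movel([S[0],S[1],.2],speed=.12)
A=q(a2+np.pi)
move_ptp([P[0],P[1],.2],A)
movel([P[0],P[1],.105],speed=.1)
print(read_qpos().round(2),read_finger_gap(),read_time_s())
pause(.3); f0=np.mean([read_ft_force()for _ in range(5)],0)
cv2.imwrite("pics/s3.png",cv2.resize(read_camera("scene")[160:330,290:470,::-1],None,fx=3.5,fy=3.5,interpolation=cv2.INTER_CUBIC))
```

```text
[ 0.06  0.52 -0.59  1.82  0.36  0.91 -0.47] 0.018575176375651134 10.1083
```

View pics/s3.png

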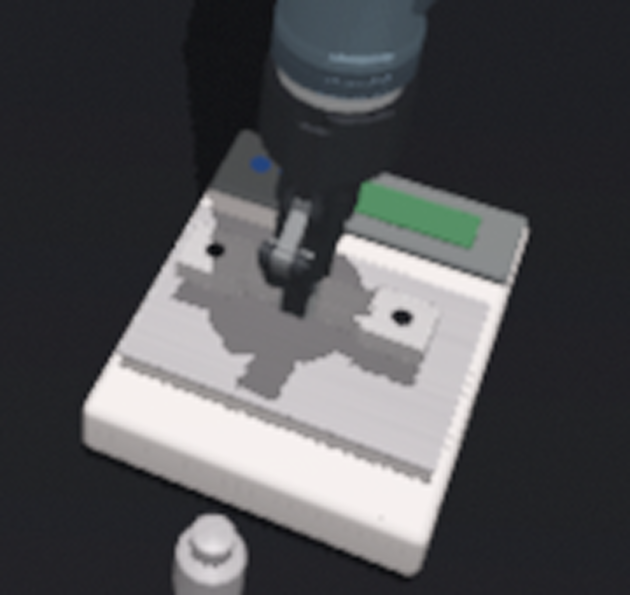

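The piece hangs level over the pan, parallel to its long side, with holes at (215,250) and (402,317) in the crop. I'll use those to correct the centring, then lower slowly while watching the force.

Run:
```python
from h import *
z=read_eef_pos()[2]-.0443+.038
g=[ray("scene",(290+u/3.5,160+v/3.5),z) for u,v in ((215,250),(402,317))]
m=(g[0]+g[1])/2; e=(m-P)[:2]; d=g[0]-g[1]; print("centre",m,"err",e,"angle",np.arctan2(d[1],d[0]),a2,"len",np.linalg.norm(d))
t=P[:2]-(e if np.hypot(*e)<.012 else 0*e)
movel([*t,.095],speed=.05); pause(.3)
f0=np.mean([read_ft_force() for _ in range(5)],0)
for z in np.arange(.092,.0799,-.0015):
    movel([*t,z],speed=.02); f=read_ft_force()-f0
    print(round(z,4),read_eef_pos()[2].round(4),f.round(1))
    if f[2]>3: break
move_gripper(.05,20); pause(.2)
print(read_finger_gap(),read_eef_pos())
movel([*t,.2],speed=.1); move_ptp([.45,-.1,.3],q(a1)); print(read_time_s())
im=read_camera("top"); cv2.imwrite("pics/t4.png",im[:,:,::-1])
for n in ("top_specimen","bar_end","base_plate"): print(n,[(np.round(x["at"],1).tolist(),round(x["confidence"],2)) for x in tip_of("top",n)][:3])
```

```text
centre [0.55655804 0.20490772 0.09909364] err [-1.99281935e-05  2.27044413e-03] angle -1.3363583041635314 -1.3396706552161661 len 0.11358563036377407
0.092 0.0917 [-0.1  0.4  0.6]
0.0905 0.0904 [-0.1  0.1  0.9]
0.089 0.0889 [-0.6 -0.   1. ]
0.0875 0.0874 [-0.2  0.5  0.8]
0.086 0.0858 [-1.   0.1  0.1]
0.0845 0.0845 [-0.3 -1.1 -0.2]
0.083 0.0844 [-3.6 -2.   9.3]
0.05027594508601522 [0.55654238 0.2003805  0.0828699 ]
16.1083
top_specimen [([234.7, 178.1], 0.58)]
bar_end []
base_plate [([233.9, 175.6], 0.75)]
```

View pics/t4.png

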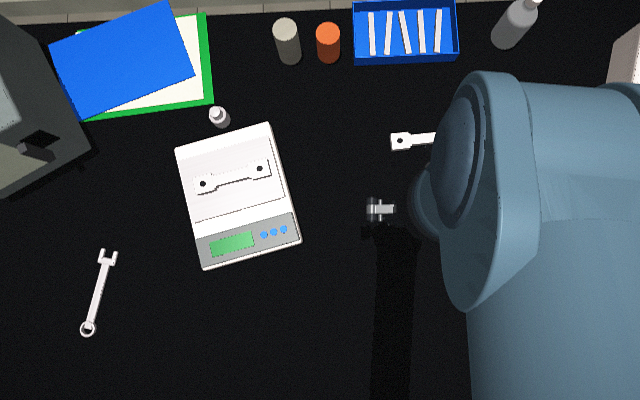

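The piece lies on the pan with holes at (202,184) and (260,168). Its centre is about (231,176), within a few millimetres of the pan centre and aligned with the long side. The arm is well clear, so I'll hand it in.

```bash
python3 -c "
from h import *
print((ray('top',(202.5,184),.078)+ray('top',(260,168),.078))/2-P, sign_off())"
```

```text
the job is handed in; nothing more can be done
[-0.0007715  -0.00328418  0.016     ] None
```

I laid the test piece on the pan about 3 mm from its centre and along the long side, let go and handed the job in at about 16 s; the bar and plate looked unmoved just after the lift, but the arm hid them in the last picture, so I didn't re-check them, and the verdict wasn't shown.

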